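Fit the long tube to the bench lamp and switch it on

ROBOT

A 7-joint arm with a two-finger parallel gripper is mounted at the origin on a cart in front of the work surface, level with it; the furniture and walls round the work are solid. World frame = base frame: x ahead of the robot, y to its left, z up, the work surface at z = 0. Lengths are in m, angles in degrees, forces in N, time in s.
With the tool pointing down it reaches from about 0.425 to 0.875 m from the base axis. Payload 4.7 kg.
Tool frame: the origin (TCP) lies between the finger pads; the fingertips stand env.finger_overhang ahead of it and the grasp point (between the pads) lies 5 mm behind it (env.finger_overhang is the distance from the TCP to the fingertips, in m); z points along the fingers, y is the line along which they close (so a half turn about z gives the same grasp; the last joint's range is limited). The gripper opens to 87 mm and grips with 3 to 60 N. Pads are 19 mm wide; open, the fingers measure 117 mm over their backs; the gripper's body (75 mm by 190 mm) begins 51 mm behind the grasp point.
Start: joints at [74.605, 18.392, -4.016, 83.108, 1.295, 78.541, -3.26], TCP at [0.181, -0.624, 0.237] pointing down, gripper open.
Joint ranges: [-163.93, 163.93], [-17.29, 119.83], [-79.2, 71.16], [3.27, 140.29], [-89.18, 269.18], [5.43, 117.66], [-154.24, 154.24]. Speed limits (degrees/s): [147.25, 147.25, 180, 180, 180, 180, 180].

INTERFACE

Orientations are given as [roll, pitch, yaw] about the fixed x, y, z axes, in that order (R = Rz(yaw) Ry(pitch) Rx(roll)).
In Python, from cell import telemetry, eyes, env, models gives the robot as it stands. The module is installed in compiled form; this text tells all that it offers.
- The arm moves only by the tool drive_tool, never from a script. Its arguments are lists of equal length, an entry for each row: "angular": the turn, a rotation vector about the tool's x, y, z in rad, a list of three; "delta_pos": the shift along the tool's x, y, z in cm, a list of three; "gripper": the finger opening in cm, from 0 to 8.7. A call has 1 to 20 rows; each row shifts and turns the commanded pose from where the row before left it, along the tool's axes as they then stand; what a row does not reach is not made up. A row lasts 1/10 s, in which the tool goes at most 50 mm and 8.59 degrees, less where a joint would pass 70% of its speed; a pose out of reach is approached as far as the arm can. A call with a gripper value outside its range is refused whole. The fingers move at their own pace and stop on an object; "squeeze" is the grip in N (left out, the last holds). Time passes only in rows, so rows that do not move let the fingers close. It gives the time, the measured TCP pose, the force, the opening and the grip force at its end, in the units of the state.
- telemetry.get_obs(): the state, without advancing time (a new reading comes with each control period).
- eyes.read_camera(name): name is "scene" or "top" or "wrist"; returns a dict with "pixels" (400x640x3 uint8, red, green, blue), "mtx" (3x3 intrinsics, pixels), "origin" and "orientation" of the camera in the world. Camera axes: x right, y down, z forward; pixel columns grow to the right and rows downward; lengths in m; the calibration is good to about 2 mm. The wrist camera is an equidistant fisheye: a pixel r from the principal point sees the ray r / f radians off the axis. A picture is of the moment at which its call begins. There is no depth.
- env.sign_off(): hands the job in; it is judged then, once.
Trained networks look in a picture, given as the dict that the camera call returned (one of the last four; its "shot" number tells which), for a name from the list of things; names that differ only in an ending like _2 or _b are one class to them, and where a whole thing is asked for, a point or a joint stands for the part that bears it (a point fixed in the world has none). Each returns a list of dicts, best first, with "p" (0 to 1); they miss things now and then, are a little off and sometimes report something else, mostly with a low value. They report only what shows in the picture. A call takes as long as a camera call.
- models.search_frame(picture, target): "centre" ([column, row] in pixels, amid what is visible of it).
- models.cut_out(picture, target): "pixels" (400x640 bool, what is visible of it) and "centre" ([column, row] in pixels, amid what is visible of it).
The state is a dict: "time_s": time; "qpos": joint angles; "joint_velocities": joint speeds; "effort": joint torques, N m; "tool_pos": TCP position; "tool_rot": TCP orientation; "force": force on the tool from outside, world axes, zero at the start; "wrist_torque": the same for the moment, N m; "grip_width": finger opening in m; "grasp_force": force on a finger pad.
Only numpy, scipy, OpenCV 4.12 (cv2) and the standard library are available. Lean on these libraries where they do the work, as an engineer would, in place of code of your own. Each camera call takes 0.05 s, during which the arm holds its last target. There are 200 camera calls.

TASK

Fit the longer of the two white lamp tubes into the low bench lamp while its switch is still off: lay it over the two clips, between the end blocks, and press it straight down past the sprung jaw until it is fully home and the jaw has closed over it. Then flip the toggle switch on the lamp over to on (leaning away from the jaw's side). Leave the shorter tube and the other things on the bench where they are.

Things in the scene. Friction and masses are not known exactly. Their poses are not given: they have to be found in the camera images.
- lamp_base: Fixed low lamp base: grey plate 100 (x) x 300 (y) x 14 mm, may be turned on the worktop. Origin: centre of its underside; z up, y along its length. Tube holder with two fork clips at y = -85 and +15 mm (24 mm wide in y; 76 mm free gap between them, only the plate below). At the +y end a switch housing 56 x 48 mm, 48 mm high, centred at y = +118 mm.
- clip_seat (a point): Fixed point of the lamp base where the tube's centre lies when home: 52 mm above the worktop, at y = -35 mm of the base; axes as the base, y along the tube. Clip seats 40 mm high; fixed grey prongs on the +x side, inner face 12.5 mm from this point, 86 mm high. Grey end blocks, 66 mm high, bound the holder: inner faces 96 mm from this point along +y and -y.
- jaw (a joint): Sprung jaw: two steel fingers on one hinge along y, on the clips' -x side. 0 = shut (rest), grows as they are pushed out to -x, to 0.6 rad. A tube pressed down runs on their lead-in faces, opens them about 0.15 rad, then they spring shut over it. Takes about 8 to 18 N. Clip mouth about 38 mm wide at the top, throat 19 mm; finger tops 98 mm above the worktop.
- jaw_nose (a point): Middle of the noses of the jaw's two fingers (in the gap between the clips), 65 mm above the worktop and 10.5 mm to -x of the tube's axis when shut.
- toggle (a joint): Toggle lever hinged about the lamp base's y axis. 0 = off: leans 0.6 rad toward -x of the base (the jaw's side); 1.2 rad = on: leans 0.6 rad toward +x. Over-centre: past upright (0.6 rad) it falls to the far side by itself and stays. About 2 N at the tip moves it. It starts off.
- toggle_tip (a point): End of the toggle lever, the top of its 18 mm black ball, 67 mm from the hinge.
- toggle_pivot (a point): Hinge of the toggle, fixed on the lamp base at x = 0, y = +118 mm, 50 mm above the worktop; axes as the lamp base.
- long_tube_mid (a point): Centre of the long lamp tube, on its axis; y along the tube, both ends alike. Loose, rigid: 180 mm long, white round tube 24 mm in diameter between hexagonal aluminium end caps (28 mm across flats, 18 mm long), about 90 g. It starts lying on the worktop on flats of its caps, its axis 14 mm up.
- short_tube_mid (a point): Centre of the short lamp tube, same make and thickness but only 120 mm long; it is the wrong one, to be left alone.
- spare_loupe: Black round loupe, 36 mm diameter, 30 mm high, near the front edge; a bystander. Origin at the centre of its underside.
- key_set: Red set of hex keys, 20 x 62 x 18 mm, near the front edge; a bystander. Origin at the centre of its underside.
- culture_dish: Clear flat dish, 64 mm diameter, 14 mm high, near the front edge; a bystander. Origin at the centre of its underside.

How it is judged:
By the outcome, as a careful person would: the job done as asked, in the order asked, and still so for the second after the job is handed in, with the robot touching nothing.
It also fails if it takes over 48 s, if anything falls off the work surface, if the arm or the gripper's body presses on something with over 40 N, if the wrist force passes 120 N, or if a joint passes its speed limit or range.

## Working session

There is one attempt and no reset: what is moved stays moved. The work goes in short steps, Python scripts to look and compute and a tool call to move; the robot and the scene stay as the last step left them, time stands still between calls to the robot, and variables do not carry over. Pictures are saved under pics/ and viewed, at most 10 in all, crops included, and the job is handed in when it is done.

Besides the shell and the picture viewer there is one more tool, called as name(argument=value, ...) on one line, values as JSON. drive_tool: Moves the arm, as the interface text tells. Its arguments: {"type":"object","properties":{"angular":{"type":"array","items":{"type":"array","items":{"type":"number"}}},"delta_pos":{"type":"array","items":{"type":"array","items":{"type":"number"}}},"gripper":{"type":"array","items":{"type":"number"}},"squeeze":{"type":"number"}},"required":["angular","delta_pos","gripper"]}

```bash
mkdir -p pics; cat > h.py <<'E'
import numpy as np, cv2
from cell import telemetry, eyes, env, models
from scipy.spatial.transform import Rotation as R
def rot(o):
    o=np.array(o,float)
    if o.shape==(3,3): return o
    if o.shape==(4,): return R.from_quat(o).as_matrix()
    return R.from_euler('xyz',o,degrees=True).as_matrix()
def ray(p,uv,fish=False):
    K=np.array(p['mtx']); x=(uv[0]-K[0,2])/K[0,0]; y=(uv[1]-K[1,2])/K[1,1]
    if fish:
        r=np.hypot(x,y); s=np.sin(r)/r if r>1e-9 else 1; d=np.array([x*s,y*s,np.cos(r)])
    else: d=np.array([x,y,1.])
    d=rot(p['orientation'])@d; return np.array(p['origin'],float),d/np.linalg.norm(d)
def atz(p,uv,z,fish=False):
    o,d=ray(p,uv,fish); return o+d*(z-o[2])/d[2]
def proj(p,X):
    K=np.array(p['mtx']); c=rot(p['orientation']).T@(np.array(X)-np.array(p['origin'])); return (K@(c/c[2]))[:2]
def tri(rs):
    A=sum(np.eye(3)-np.outer(d,d) for o,d in rs); b=sum((np.eye(3)-np.outer(d,d))@o for o,d in rs)
    return np.linalg.solve(A,b)
def save(p,n): cv2.imwrite('pics/'+n+'.png',cv2.cvtColor(p['pixels'],cv2.COLOR_RGB2BGR))
E
cat > a.py <<'E'
from h import *
s=telemetry.get_obs(); print(s, env.finger_overhang)
P={}
for n in ('scene','top'):
    p=eyes.read_camera(n); P[n]=p; save(p,n+'0'); print(n,p['mtx'],p['origin'],p['orientation'])
    for t in ('lamp_base','long_tube_mid','short_tube_mid','jaw','jaw_nose','toggle','toggle_tip','spare_loupe','key_set','culture_dish'):
        print(t,[(np.round(d['centre'],1).tolist(),round(d['p'],2)) for d in models.search_frame(p,t)][:3])
E
python3 a.py
```

```text
{'time_s': 0.0, 'qpos': array([74.60658827, 18.43901964, -4.01584804, 83.17532275,  1.29699523,
       78.54174503, -3.26110838]), 'joint_velocities': array([-0.00998953,  0.09586864,  0.0896946 , -0.04717538, -0.19273793,
        0.04305808, -0.02179746]), 'effort': array([-2.46348254e-04, -4.91288316e+01, -4.04060371e-01, -3.12530744e+01,
       -6.38854830e-02,  4.36437281e-02,  1.72824857e-04]), 'tool_pos': array([ 0.181152  , -0.62368806,  0.23545832]), 'tool_rot': array([-1.79889271e+02,  7.69390207e-03,  1.62027684e+01]), 'force': array([ 0.05597656, -0.27062342, -0.14232622]), 'wrist_torque': array([-0.01655342, -0.01913523, -0.00035419]), 'grasp_force': 0.0, 'grip_width': 0.08671616307557543} 0.014
scene [[449.99045786   0.         315.1865237 ]
 [  0.         449.99045786 195.65725531]
 [  0.           0.           1.        ]] [-0.46242279  0.53630494  0.62224194] [-114.86311587    0.45631145 -120.43536975]
lamp_base [([303.6, 215.7], 0.96), ([306.1, 202.5], 0.26)]
long_tube_mid [([408.2, 198.1], 0.54)]
short_tube_mid [([189.2, 266.9], 0.83)]
jaw [([306.8, 201.1], 0.71)]
j
[... 167 characters left out ...]
.5, 263.0], 0.95), ([301.2, 213.6], 0.58)]
top [[453.27148687   0.         320.02261138]
 [  0.         453.27148687 203.55804352]
 [  0.           0.           1.        ]] [0.38637013 0.01016227 1.34761176] [-173.72750477   -0.29112523  -91.15264135]
lamp_base [([334.7, 186.9], 0.84)]
long_tube_mid [([446.5, 209.6], 0.73), ([326.3, 189.4], 0.35)]
short_tube_mid [([202.5, 219.5], 0.59)]
jaw [([446.3, 209.8], 0.7), ([356.7, 195.0], 0.44)]
jaw_nose [([292.8, 181.9], 0.68), ([344.3, 193.6], 0.5)]
toggle [([203.6, 219.2], 0.66), ([290.0, 181.6], 0.41)]
toggle_tip [([289.7, 181.8], 0.42)]
spare_loupe []
key_set [([346.7, 244.0], 0.72)]
culture_dish [([267.7, 244.5], 0.92), ([204.0, 218.9], 0.4)]
```

```bash
cat > c.py <<'E'
import cv2
a=cv2.imread('pics/top0.png')[130:280,150:500]; cv2.imwrite('pics/top0c.png',cv2.resize(a,(798,342),interpolation=cv2.INTER_CUBIC))
a=cv2.imread('pics/scene0.png')[140:300,130:470]; cv2.imwrite('pics/scene0c.png',cv2.resize(a,(799,376),interpolation=cv2.INTER_CUBIC))
E
python3 c.py
```

```text
(no output)
```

View pics/top0c.png

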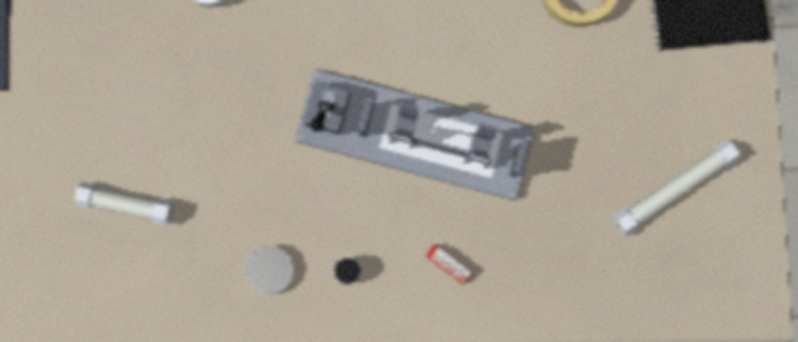

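View pics/scene0c.png

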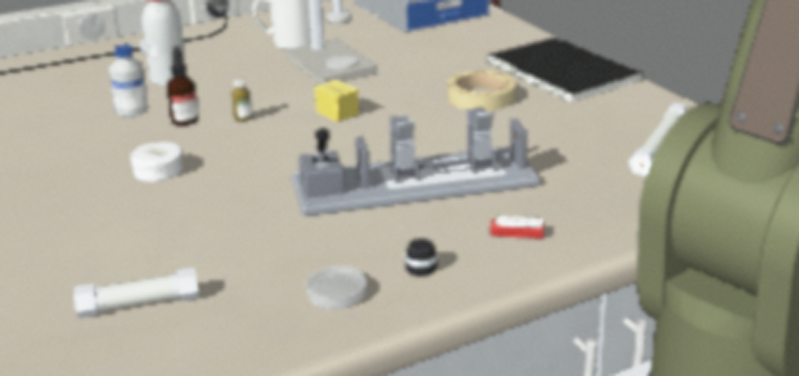

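The top view shows the long tube at about (447,212) px and the short one at (204,219). The lamp is at (335,187), with the toggle at its left end (290,181) and its ball leaning toward the robot. The scene view agrees. Next I measure poses.

```bash
cat > b.py <<'E'
from h import *
p=eyes.read_camera('top'); q=eyes.read_camera('scene')
def mask(p,t,c):
    L=[d for d in models.cut_out(p,t) if np.hypot(*(np.array(d['centre'])-c))<25]
    return L[0]['pixels'].astype(np.uint8) if L else None
for t,c,z,cs in (('lamp_base',(335,187),.014,(304,216)),('long_tube_mid',(447,212),.014,(408,198)),('short_tube_mid',(204,219),.014,(189,267))):
    m=mask(p,t,c)
    if m is None: print(t,'none'); continue
    n,l,st,ce=cv2.connectedComponentsWithStats(m); k=1+np.argmax(st[1:,4]); m=(l==k)
    ys,xs=np.nonzero(m); W=np.array([atz(p,(x,y),z)[:2] for x,y in zip(xs,ys)])
    r=cv2.minAreaRect((W*1000).astype(np.float32)); b=cv2.boxPoints(r)
    C=W.mean(0); u=np.linalg.svd(W-C,full_matrices=False)[2][0]; u*=np.sign(u[1])
    print(t,len(xs),'rect',np.round(r,1) if 0 else r,'mean',C.round(4),'yaw of +y axis',np.degrees(np.arctan2(-u[0],u[1])).round(2))
    uc=proj(p,[*C,z])
    ms=mask(q,t,cs)
    if ms is not None:
        yy,xx=np.nonzero(ms); print(' tri',tri([ray(p,uc),ray(q,(xx.mean(),yy.mean()))]).round(4),len(xx), 'proj scene',proj(q,[*C,z]).round(1),xx.mean().round(1),yy.mean().round(1))
E
python3 b.py
```

```text
lamp_base 3400 rect ((577.4172973632812, -37.04307556152344), (300.89190673828125, 103.5644760131836), 74.322509765625) mean [ 0.5767 -0.037 ] yaw of +y axis -16.23
 tri [ 0.5761 -0.0362  0.0212] 2627 proj scene [306.  213.6] 305.6 211.6
long_tube_mid 535 rect ((500.70513916015625, -375.26025390625), (31.747241973876953, 186.02999877929688), 33.56830596923828) mean [ 0.5021 -0.3764] yaw of +y axis 33.06
 tri [ 0.505  -0.3759  0.0055] 177 proj scene [410.7 197.4] 408.6 199.7
short_tube_mid 364 rect ((495.5557556152344, 343.11285400390625), (124.13190460205078, 31.117843627929688), 77.59068298339844) mean [0.4951 0.3451] yaw of +y axis -13.54
 tri [0.4941 0.3425 0.0139] 556 proj scene [185.4 264.1] 187.8 264.1
```

drive_tool(angular=[[0,0,0],[0,0,0],[0,0,0],[0,0,0],[0,0,0],[0,0,0],[0,0,0],[0,0,0],[0,0,0],[0,0,0],[0,0,0],[0,0,0]], delta_pos=[[3.1,-1.2,0.2],[3.1,-1.2,0.2],[3.1,-1.2,0.2],[3.1,-1.2,0.2],[3.1,-1.2,0.2],[3.1,-1.2,0.2],[3.1,-1.2,0.2],[3.1,-1.2,0.2],[3.1,-1.2,0.2],[3.1,-1.2,0.2],[3.1,-1.2,0.2],[3.1,-1.2,0.2]], gripper=[8.7,8.7,8.7,8.7,8.7,8.7,8.7,8.7,8.7,8.7,8.7,8.7])

```text
time_s: 2.7
tool_pos: [0.4993, -0.3813, 0.2126]
tool_rot: [180.0, -0.0, 16.2]
force: [-0.1, -0.4, -1.0]
grip_width: 0.0868
grasp_force: 0.0
```

drive_tool(angular=[[0,0,-0.143],[0,0,-0.143],[0,0,-0.143],[0,0,-0.143],[0,0,-0.143],[0,0,-0.143],[0,0,-0.143],[0,0,-0.143],[0,0,-0.143],[0,0,-0.143],[0,0,-0.143],[0,0,-0.143],[0,0,-0.143],[0,0,0]], delta_pos=[[0,0,0],[0,0,0],[0,0,0],[0,0,0],[0,0,0],[0,0,0],[0,0,0],[0,0,0],[0,0,0],[0,0,0],[0,0,0],[0,0,0],[0,0,0],[0,0,0]], gripper=[8.7,8.7,8.7,8.7,8.7,8.7,8.7,8.7,8.7,8.7,8.7,8.7,8.7,8.7])

```text
time_s: 4.1
tool_pos: [0.4983, -0.3822, 0.2125]
tool_rot: [180.0, -0.0, 122.7]
force: [-0.5, 0.8, -0.4]
grip_width: 0.0869
grasp_force: 0.0
```

```bash
cat > w.py <<'E'
from h import *
import sys
n,t=sys.argv[1],sys.argv[2]; z=float(sys.argv[3]); c0=np.array(eval(sys.argv[4])) if len(sys.argv)>4 else None
s=telemetry.get_obs(); p=eyes.read_camera('wrist'); save(p,n); print(s['time_s'],s['tool_pos'].round(4),s['tool_rot'].round(2),s['qpos'].round(0),p['origin'],p['orientation'])
for d in models.cut_out(p,t)[:3]:
    ys,xs=np.nonzero(d['pixels']); W=np.array([atz(p,(x,y),z,True)[:2] for x,y in zip(xs,ys)])
    r=cv2.minAreaRect((W*1000).astype(np.float32)); C=W.mean(0); u=np.linalg.svd(W-C,full_matrices=False)[2][0]; u*=np.sign(u[1])
    print(t,round(d['p'],2),len(xs),d['centre'],'rect',r,'mean',C.round(4),'yaw',np.degrees(np.arctan2(-u[0],u[1])).round(2))
E
python3 w.py w1 long_tube_mid .014
```

```text
4.1 [ 0.4983 -0.3822  0.2125] [180.    -0.   122.73] [ 60.  19. -31.  88.  10.  76.  61.] [ 0.45824925 -0.32059518  0.36124029] [ 1.64349754e+02 -1.73097542e-02  3.27203087e+01]
long_tube_mid 0.74 3476 [324.1, 169.1] rect ((501.37603759765625, -375.6436767578125), (31.6312255859375, 185.4951171875), 32.79560852050781) mean [ 0.4979 -0.3716] yaw 32.82
```

drive_tool(angular=[[0,0,0],[0,0,0],[0,0,0],[0,0,0],[0,0,0],[0,0,0],[0,0,0],[0,0,0],[0,0,0],[0,0,0],[0,0,0],[0,0,0],[0,0,0],[0,0,0],[0,0,0],[0,0,0],[0,0,0]], delta_pos=[[0.2,0.3,2.4],[0.2,0.3,2.4],[0,0,2.4],[0,0,2.4],[0,0,2.4],[0,0,2.4],[0,0,2.4],[0,0,1.6],[0,0,0.8],[0,0,0],[0,0,0],[0,0,0],[0,0,0],[0,0,0],[0,0,0],[0,0,0],[0,0,0]], gripper=[8.7,8.7,8.7,8.7,8.7,8.7,8.7,8.7,8.7,8.7,2,2,2,2,2,2,2], squeeze=40)

```text
time_s: 5.9
tool_pos: [0.5012, -0.3755, 0.0206]
tool_rot: [-180.0, 0.0, 122.7]
force: [-0.5, -1.1, 0.2]
grip_width: 0.0392
grasp_force: 0.0
```

drive_tool(angular=[[0,0,0],[0,0,0],[0,0,0],[0,0,0],[0,0,0],[0,0,0]], delta_pos=[[0,0,0],[0,0,0],[0,0,0],[0,0,0],[0,0,0],[0,0,0]], gripper=[2,2,2,2,2,2])

```text
time_s: 6.5
tool_pos: [0.5013, -0.3755, 0.0205]
tool_rot: [-180.0, 0.0, 122.7]
force: [0.1, 0.1, -0.2]
grip_width: 0.023
grasp_force: 40.0
```

drive_tool(angular=[[0,0,0],[0,0,0],[0,0,0],[0,0,0],[0,0,0],[0,0,0],[0,0,0],[0,0,0],[0,0,0],[0,0,0],[0,0,0],[0,0,0],[0,0,0],[0,0,0],[0,0,0],[0,0,0],[0,0,0]], delta_pos=[[0,0,-1],[0,0,-3],[0,0,-4],[0,0,-4],[0,0,-4],[0,0,-3],[1,1,0],[2,2,0],[2.5,2.5,0],[2.5,2.5,0],[2.5,2.5,0],[2.5,2.5,0],[2.5,2.5,0],[2.5,2.5,0],[2,2,0],[1.5,1.5,0],[0.6,0.6,0]], gripper=[2,2,2,2,2,2,2,2,2,2,2,2,2,2,2,2,2], squeeze=60)

```text
time_s: 8.2
tool_pos: [0.5675, -0.0663, 0.2103]
tool_rot: [180.0, -0.1, 123.0]
force: [0.7, -0.1, -0.7]
grip_width: 0.0226
grasp_force: 60.0
```

drive_tool(angular=[[0,0,0.142],[0,0,0.142],[0,0,0.142],[0,0,0.142],[0,0,0.142],[0,0,0.142],[0,0,0],[0,0,0]], delta_pos=[[0,0,0],[0,0,0],[0,0,0],[0,0,0],[0,0,0],[0,0,0],[0,0,0],[0,0,0]], gripper=[2,2,2,2,2,2,2,2])

```text
time_s: 9.0
tool_pos: [0.5674, -0.0706, 0.2103]
tool_rot: [-180.0, 0.0, 74.1]
force: [0.7, 0.1, -1.1]
grip_width: 0.0225
grasp_force: 60.0
```

```bash
python3 w.py w2 lamp_base .014; python3 - <<'E'
from h import *
p=eyes.read_camera('wrist')
for t in ('jaw','jaw_nose','toggle','toggle_tip','toggle_pivot','long_tube_mid'): print(t,[(np.round(d['centre'],1).tolist(),round(d['p'],2)) for d in models.search_frame(p,t)][:3])
E
```

```text
9.0 [ 0.5674 -0.0706  0.2103] [-1.7997e+02  3.0000e-02  7.4060e+01] [ 35.  13. -36.  96.   8.  74. -17.] [ 5.87757326e-01 -2.86532741e-05  3.58918502e-01] [ 1.64320517e+02  4.37713965e-02 -1.59483143e+01]
jaw [([291.8, 140.4], 0.6)]
jaw_nose [([293.0, 152.0], 0.38)]
toggle [([288.2, 26.4], 0.59)]
toggle_tip [([287.8, 27.4], 0.86)]
toggle_pivot [([320.3, 74.5], 0.57)]
long_tube_mid [([317.7, 170.0], 0.66), ([320.2, 76.2], 0.25)]
```

View pics/w2.png

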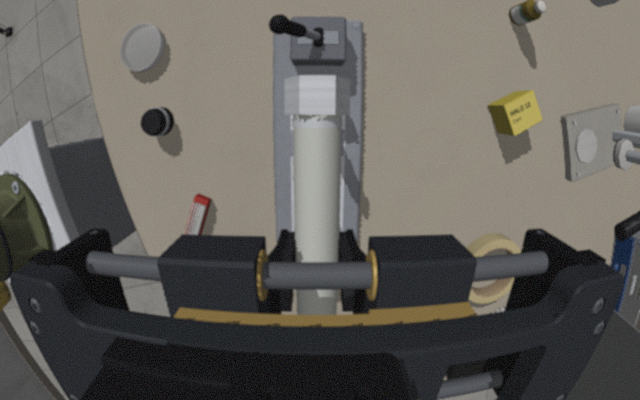

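The tube is held mid-length and aligned with the lamp. The plate edges show at about col 275 and col 362, the housing at (320,40) and the ball at (287,27). I now fit the plate edges.

```bash
cat > e.py <<'E'
from h import *
p=eyes.read_camera('wrist'); s=telemetry.get_obs(); im=p['pixels'].astype(int)
m=(im[:,:,2]-im[:,:,0])>-12   # plate bluish grey, worktop tan
L=[];Rr=[]
for v in range(30,225,5):
    row=m[v]; 
    u=300
    seg=np.nonzero(~row[225:320])[0]; 
    a=[c for c in range(260,295) if row[c:c+6].all() and not row[c-6:c].any()]
    b=[c for c in range(345,380) if row[c-6:c].all() and not row[c:c+6].any()]
    if a: L.append(atz(p,(a[-1]-.5,v),.014,True)[:2])
    if b: Rr.append(atz(p,(b[0]-.5,v),.014,True)[:2])
F=[]
for n,E in (('L',L),('R',Rr)):
    E=np.array(E)
    vx,vy,x0,y0=cv2.fitLine(E.astype(np.float32),cv2.DIST_HUBER,0,.001,.001).ravel(); sg=np.sign(vy); d=np.array([vx,vy])*sg
    nrm=np.array([d[1],-d[0]]); res=(E-[x0,y0])@nrm
    print(n,len(E),'yaw',np.degrees(np.arctan2(-d[0],d[1])).round(2),'res mm',np.std(res)*1e3); F.append((d,np.array([x0,y0])))
d=F[0][0]+F[1][0]; d/=np.linalg.norm(d); nx=np.array([d[1],-d[0]])
o=[(f[1]+d*(-(f[1]@d)))@nx for f in F]; print('yaw',np.degrees(np.arctan2(-d[0],d[1])),'edges',o,'width',(o[1]-o[0]),'mid',np.mean(o))
xm=np.mean(o); print('tcp lateral - lamp axis (mm)',(s['tool_pos'][:2]@nx-xm)*1e3)
# +y edge along axis
col=None; 
for dx in (-.035,-.03,.03,.035):
    pts=[]
    for y in np.linspace(-.2,.3,2001):
        X=np.array([*(nx*(xm+dx)+d*y),.014]); c=rot(p['orientation']).T@(X-p['origin']); th=np.arctan2(np.hypot(c[0],c[1]),c[2]); K=np.array(p['mtx']); r=th/np.hypot(c[0],c[1])
        uu,vv=K[0,0]*c[0]*r+K[0,2],K[1,1]*c[1]*r+K[1,2]
        if 0<=vv<399 and 0<=uu<639 and m[int(vv+.5),int(uu+.5)]: pts.append(y)
    print('end y at',dx,max(pts) if pts else None, 'seat s', (max(pts)-.185) if pts else None)
print('tcp along',s['tool_pos'][:2]@d, 'nx',nx,'d',d)
E
python3 e.py
```

```text
L 39 yaw -16.04 res mm 0.7537619133719253
R 34 yaw -16.5 res mm 0.6092416755689902
yaw -16.268467 edges [np.float32(0.515011), np.float32(0.6156445)] width 0.1006335 mid 0.56532776
tcp lateral - lamp axis (mm) -0.6396773494209418
end y at -0.035 0.27625 seat s 0.09125
end y at -0.03 0.27725 seat s 0.09225
end y at 0.03 0.275 seat s 0.09000000000000002
end y at 0.035 0.274 seat s 0.08900000000000002
tcp along 0.09169377955960283 nx [ 0.9599596  -0.28013843] d [0.28013843 0.9599596 ]
```

```bash
python3 - <<'E'
from h import *
p=eyes.read_camera('wrist'); s=telemetry.get_obs(); T=rot(s['tool_rot'])
D=models.cut_out(p,'long_tube_mid')[0]; ys,xs=np.nonzero(D['pixels']); k=ys<ys.min()+4
print(ys.min(),xs[k].mean())
for z in (.218,.204,.19):
    X=atz(p,(xs[k].mean(),ys.min()),z,True); print(z,(T.T@(X-s['tool_pos'])).round(4))
for v in (90,130,150,170,200):
    r=xs[ys==v]; 
    if len(r): print(v,r.min(),r.max(),(T.T@(atz(p,(r.mean(),v),.206,True)-s['tool_pos'])).round(4))
E
```

```text
75 317.96178343949043
0.218 [ 0.0915  0.0007 -0.0075]
0.204 [0.0933 0.0007 0.0065]
0.19 [0.0951 0.0008 0.0205]
90 284 349 [ 0.0856 -0.      0.0045]
130 293 340 [ 0.0657 -0.      0.0045]
150 293 339 [ 0.0558 -0.0003  0.0045]
170 295 339 [0.0457 0.0002 0.0045]
200 294 339 [ 0.03   -0.      0.0045]
```

drive_tool(angular=[[0,0,0.006],[0,0,0],[0,0,0],[0,0,0],[0,0,0],[0,0,0],[0,0,0],[0,0,0],[0,0,0],[0,0,0]], delta_pos=[[-0.25,0.06,0],[0,0,2],[0,0,2],[0,0,2],[0,0,2],[0,0,1.5],[0,0,1.5],[0,0,1],[0,0,0],[0,0,0]], gripper=[2,2,2,2,2,2,2,2,2,2], squeeze=60)

```text
time_s: 10.6
tool_pos: [0.5679, -0.0726, 0.0909]
tool_rot: [180.0, -0.0, 73.6]
force: [0.5, -0.4, -0.0]
grip_width: 0.0224
grasp_force: 60.0
```

drive_tool(angular=[[0,0,0],[0,0,0],[0,0,0],[0,0,0],[0,0,0]], delta_pos=[[0,0,0.4],[0,0,0.4],[0,0,0.4],[0,0,0.4],[0,0,0]], gripper=[2,2,2,2,2])

```text
time_s: 11.1
tool_pos: [0.5681, -0.0724, 0.0757]
tool_rot: [179.9, 0.0, 73.6]
force: [-1.1, 0.6, 5.8]
grip_width: 0.0224
grasp_force: 60.0
```

drive_tool(angular=[[0,0,0],[0,0,0],[0,0,0],[0,0,0],[0,0,0]], delta_pos=[[0,0,0.4],[0,0,0.4],[0,0,0.4],[0,0,0.4],[0,0,0]], gripper=[2,2,2,2,2])

```text
time_s: 11.6
tool_pos: [0.5676, -0.0727, 0.0584]
tool_rot: [-180.0, 0.0, 73.6]
force: [-0.9, 0.4, 3.7]
grip_width: 0.0224
grasp_force: 60.0
```

drive_tool(angular=[[0,0,0],[0,0,0],[0,0,0]], delta_pos=[[0,0,0.15],[0,0,0.15],[0,0,0]], gripper=[2,2,2])

```text
time_s: 11.9
tool_pos: [0.5677, -0.0727, 0.0582]
tool_rot: [-180.0, 0.1, 73.6]
force: [-8.0, 0.8, 22.1]
grip_width: 0.0231
grasp_force: 60.0
```

```bash
python3 - <<'E'
from h import *
p=eyes.read_camera('scene'); save(p,'s2'); a=p['pixels'][150:250,230:390,::-1]; cv2.imwrite('pics/s2c.png',cv2.resize(a,(800,500),interpolation=cv2.INTER_CUBIC))
E
```

```text
(no output)
```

View pics/s2c.png

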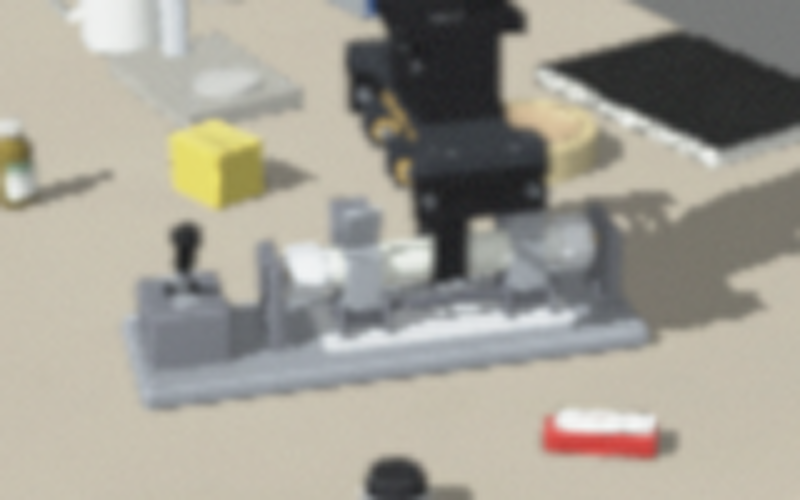

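The tube stopped hard at TCP z 0.058, which puts its axis at about 52 mm. The picture shows it between the end blocks (crop x 270–610), with the jaw finger standing over it at (355,250). I release with a small opening and rise.

drive_tool(angular=[[0,0,0],[0,0,0],[0,0,0],[0,0,0],[0,0,0],[0,0,0],[0,0,0],[0,0,0],[0,0,0],[0,0,0],[0,0,0],[0,0,0]], delta_pos=[[0,0,-0.2],[0,0,0],[0,0,0],[0,0,0],[0,0,0],[0,0,-0.5],[0,0,-1.5],[0,0,-3],[0,0,-4],[0,0,-4],[0,0,-3],[0,0,0]], gripper=[2,3.6,3.6,3.6,3.6,3.6,3.6,3.6,3.6,3.6,3.6,3.6])

```text
time_s: 13.15
tool_pos: [0.5708, -0.0725, 0.2242]
tool_rot: [179.4, -0.0, 73.6]
force: [-0.2, 0.4, -0.3]
grip_width: 0.036
grasp_force: 0.0
```

```bash
cat > t.py <<'E'
from h import *
P={n:eyes.read_camera(n) for n in ('wrist','scene','top')}
for n,p in P.items():
    for t in ('toggle_tip','toggle','jaw_nose','long_tube_mid'): print(n,t,[(np.round(d['centre'],1).tolist(),round(d['p'],2)) for d in models.search_frame(p,t)][:2])
s=telemetry.get_obs(); print(s['time_s'],s['tool_pos'],s['tool_rot'])
save(P['wrist'],'w3')
nx=np.array([.96,-.280]);d=np.array([.280,.96]); xm=.5653; ya=.0905+.153
for nm,lx,z in (('pivot',0,.05),('ballOFF',-.0327,.098),('ballON',.0327,.098)):
    X=nx*(xm+lx)+d*ya; print(nm,X.round(4),{n:proj(P[n],[*X,z]).round(1) for n in ('scene','top')})
c=models.cut_out(P['wrist'],'toggle_tip')
if c: print('tip at z .098',atz(P['wrist'],c[0]['centre'],.098,True).round(4))
D=models.cut_out(P['wrist'],'long_tube_mid')[0]; ys,xs=np.nonzero(D['pixels'])
W=np.array([atz(P['wrist'],(x,y),.052,True)[:2] for x,y in zip(xs,ys)]); C=cv2.minAreaRect((W*1000).astype(np.float32)); print('tube',C,'seat',(nx*xm+d*.0905).round(4))
E
python3 t.py
```

```text
wrist toggle_tip []
wrist toggle [([285.0, 32.0], 0.59)]
wrist jaw_nose [([297.3, 152.6], 0.85), ([304.8, 128.0], 0.72)]
wrist long_tube_mid [([314.5, 174.3], 0.76)]
scene toggle_tip [([266.4, 200.7], 0.46)]
scene toggle []
scene jaw_nose [([309.1, 202.9], 0.74)]
scene long_tube_mid [([314.9, 200.3], 0.75)]
top toggle_tip []
top toggle [([286.2, 180.8], 0.55)]
top jaw_nose []
top long_tube_mid [([317.4, 180.4], 0.59)]
13.9 [ 0.56763603 -0.0727004   0.21741399] [-1.79989855e+02  2.95836494e-03  7.35562462e+01]
pivot [0.6109 0.0755] {'scene': array([265.8, 207.2]), 'top': array([293.7, 175.9])}
ballOFF [0.5795 0.0846] {'scene': array([266.6, 196.6]), 'top': array([289.6, 184.2])}
ballON [0.6423 0.0663] {'scene': array([263.2, 187.4]), 'top': array([295.9, 161.9])}
tip at z .098 [0.5843 0.0794 0.098 ]
tube ((567.3919067382812, -71.54163360595703), (183.76707458496094, 32.10342025756836), 73.63616180419922) seat [ 0.568  -0.0714]
```

View pics/w3.png

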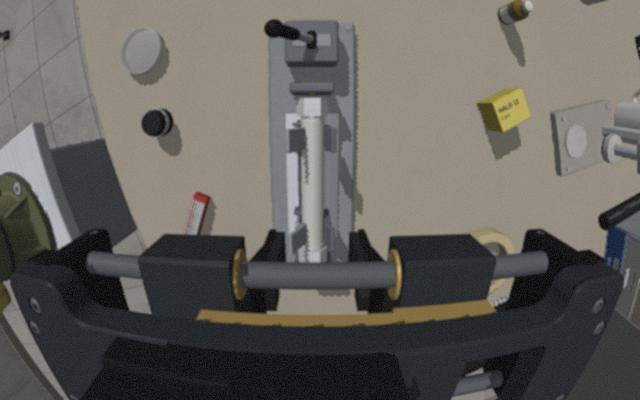

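The tube shows home: measured centre (0.567,-0.0715) against seat (0.568,-0.0714), lying between the blocks with the jaw noses over it at (297,153). The toggle is still off, with its ball at (275,29). Next I flip it.

drive_tool(angular=[[0,0,0],[0,0,0],[0,0,0],[0,0,0],[0,0,0],[0,0,0],[0,0,0],[0,0,0],[0,0,0],[0,0,0],[0,0,0],[0,0,0],[0,0,0],[0,0,0]], delta_pos=[[2,-1,0],[3,-1.5,0],[3,-1.5,0],[3,-1.5,0],[2.5,-1.5,0],[1.9,-1,0],[0,0,2],[0,0,2],[0,0,2],[0,0,2],[0,0,2],[0,0,1.5],[0,0,0.8],[0,0,0]], gripper=[0,0,0,0,0,0,0,0,0,0,0,0,0,0], squeeze=20)

```text
time_s: 15.4
tool_pos: [0.5339, 0.0975, 0.0936]
tool_rot: [-179.9, 0.0, 73.6]
force: [-0.4, -0.9, 1.2]
grip_width: 0.0006
grasp_force: 0.0
```

```bash
python3 - <<'E'
from h import *
p=eyes.read_camera('wrist'); save(p,'w4'); s=telemetry.get_obs(); print(s['time_s'],s['tool_pos'],s['grip_width'])
E
```

```text
15.45 [0.53455178 0.0977137  0.09453147] 0.00020222478508915924
```

View pics/w4.png

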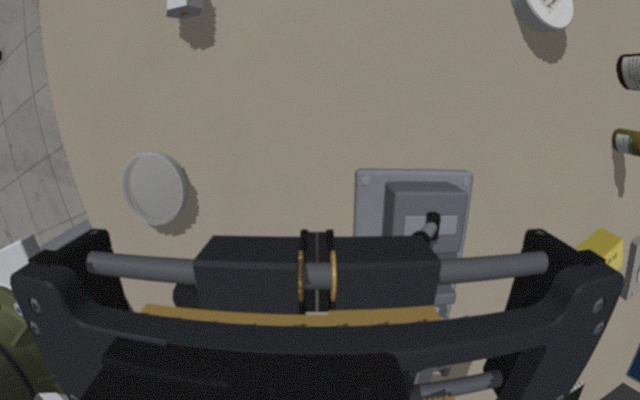

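The lever base is at (432,218), its ball partly hidden near (418,240), to the right of the closed fingers at (317,270), as planned. I push along +y of the tool.

drive_tool(angular=[[0,0,0],[0,0,0],[0,0,0],[0,0,0],[0,0,0],[0,0,0],[0,0,0],[0,0,0],[0,0,0],[0,0,0]], delta_pos=[[0,1,0],[0,1,0],[0,0.8,0],[0,0.8,0],[0,0.8,0],[0,0.8,0],[0,0.8,0],[0,0.8,0],[0,0.7,0],[0,0,0]], gripper=[0,0,0,0,0,0,0,0,0,0])

```text
time_s: 16.45
tool_pos: [0.6075, 0.0757, 0.0943]
tool_rot: [180.0, -0.0, 73.5]
force: [-0.8, 0.1, 0.9]
grip_width: 0.0008
grasp_force: 0.0
```

drive_tool(angular=[[0,0,0],[0,0,0],[0,0,0],[0,0,0],[0,0,0],[0,0,0],[0,0,0],[0,0,0],[0,0,0],[0,0,0],[0,0,0]], delta_pos=[[0,-1.5,0],[0,-3,0],[0,-3,0],[0,0,-2],[0,0,-3],[0,0,-3],[0,0,-3],[-4,0,0],[-4,0,0],[-4,0,0],[0,0,0]], gripper=[0,0,0,0,0,0,0,0,0,0,0])

```text
time_s: 17.55
tool_pos: [0.4989, -0.024, 0.2043]
tool_rot: [-180.0, 0.2, 73.0]
force: [0.5, -1.5, -0.9]
grip_width: 0.0005
grasp_force: 0.0
```

```bash
python3 t.py; python3 - <<'E'
from h import *
p=eyes.read_camera('scene'); a=p['pixels'][150:290,170:390,::-1]; A=cv2.resize(a,(660,420),interpolation=cv2.INTER_CUBIC); cv2.imwrite('pics/s5.png',A)
E
```

```text
wrist toggle_tip [([430.9, 56.1], 0.76), ([379.8, 177.4], 0.51)]
wrist toggle [([430.7, 56.1], 0.94)]
wrist jaw_nose [([432.7, 57.6], 0.73), ([378.7, 178.2], 0.56)]
wrist long_tube_mid [([399.1, 178.6], 0.63)]
scene toggle_tip [([264.8, 193.7], 0.59)]
scene toggle [([266.5, 191.1], 0.6)]
scene jaw_nose [([324.0, 207.2], 0.77), ([188.8, 265.6], 0.34)]
scene long_tube_mid [([316.1, 198.3], 0.77)]
top toggle_tip [([295.5, 165.1], 0.42)]
top toggle [([293.1, 165.8], 0.54)]
top jaw_nose []
top long_tube_mid [([366.1, 193.3], 0.6), ([268.5, 248.7], 0.3)]
18.3 [ 0.50057699 -0.0172972   0.20449301] [-1.79995230e+02  1.45078896e-03  7.35725502e+01]
pivot [0.6109 0.0755] {'scene': array([265.8, 207.2]), 'top': array([293.7, 175.9])}
ballOFF [0.5795 0.0846] {'scene': array([266.6, 196.6]), 'top': array([289.6, 184.2])}
ballON [0.6423 0.0663] {'scene': array([263.2, 187.4]), 'top': array([295.9, 161.9])}
tip at z .098 [0.6289 0.0687 0.098 ]
tube ((578.6493530273438, -40.73013687133789), (118.11199951171875, 31.97500991821289), 75.4207992553711) seat [ 0.568  -0.0714]
```

View pics/s5.png

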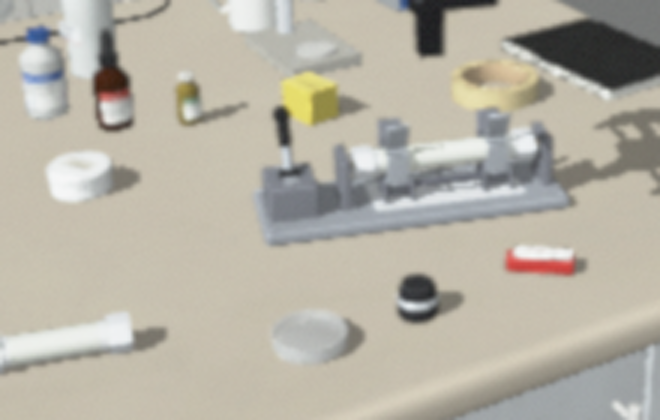

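View pics/w3.png

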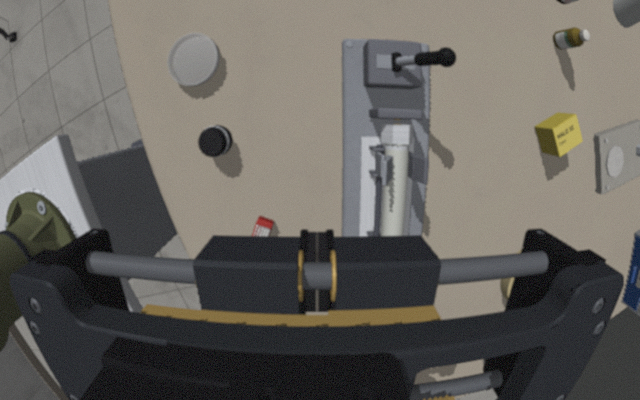

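The toggle now leans to +x, with its ball at (447,57). The tube lies level in both clips with the jaw shut over it, near (380,178), and the short tube and bystanders haven't moved. The robot is clear of everything, so I hand the job in.

```bash
python3 -c "
from cell import env
print(env.sign_off())"
```

```text
the job is handed in; nothing more can be done
None
```

The long tube is pressed fully home with the jaw closed over it, the toggle was then flipped to on, and nothing else on the bench was moved; I handed the job in at about 18 s of the 48 s allowed, and no verdict came back.

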